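True up a frame corner with an assembly square and hold it there

ROBOT

A 7-joint arm with a two-finger parallel gripper is mounted at the origin on the work surface. World frame = base frame: x ahead of the robot, y to its left, z up, the work surface at z = 0. Lengths are in m, angles in degrees, forces in N, time in s.
With the tool pointing down it reaches from about 0.425 to 0.925 m from the base axis. Payload 6.8 kg.
Tool frame: the origin (TCP) lies midway between the tips of the shut fingers; the grasp point (between the pads) lies 19 mm behind it; z points along the fingers, y is the line along which they close (so a half turn about z gives the same grasp; the last joint's range is limited). The gripper opens to 85 mm and grips with 20 to 120 N. Pads are 22 mm wide; open, the fingers measure 114 mm over their backs; the gripper's body (76 mm by 85 mm) begins 54 mm behind the grasp point. The pads swing forward as they close: fully open they stand 13 mm farther back than shut.
Start: joints at [64.624, 27.33, 1.283, 89.118, -0.659, 63.558, -4.761], TCP at [0.222, -0.638, 0.231] pointing down, gripper open.
Joint ranges: [-169.35, 169.35], [-19.33, 120.38], [-80.79, 83.38], [13.8, 139.57], [-78.32, 258.32], [9.67, 109.79], [-169.56, 169.56]. Speed limits (degrees/s): [136.94, 136.94, 180, 180, 180, 180, 180].

INTERFACE

Orientations are given as a 3x3 rotation matrix whose columns are the frame's x, y, z axes.
In Python, from station import bot, jaws, sense, vision, workorder gives the robot as it stands. The module is installed in compiled form; this text tells all that it offers. Calls block until the motion is done:
- bot.reach(position, orientation): joint-space move of the TCP to a pose.
- bot.servo_line(position, orientation=None, speed=0.15): straight line of the TCP; orientation=None keeps the orientation; speed is the mean speed in m/s.
- bot.goto_joints(angles): joint-space move.
- jaws.grip(opening, grasp_force=None): finger opening in m; grasp_force is the grip in N (None keeps the last); returns when the fingers have stopped.
- bot.dwell(seconds).
- bot.solve_ik(position, orientation): joint angles nearest the present ones, or None.
- sense(): the state.
- vision.get_image(name): name is "scene" or "top" or "wrist"; returns a dict with "frame" (400x640x3 uint8, red, green, blue), "fov_y" (degrees; the focal length in pixels is half the picture's height over the tangent of half this angle, whatever the lens; pixels are square), "cx", "cy" (the principal point, pixels), "rvec" (rotation vector, rad) and "tvec" (3), from world to camera coordinates, as OpenCV has them; the wrist camera has in their place "hand_eye" (4x4, takes a point from camera to tool coordinates, whose origin is the TCP and whose axes are the flange's). Camera axes: x right, y down, z forward; pixel columns grow to the right and rows downward; lengths in m; the calibration is good to about 2 mm. A picture is of the moment at which its call begins: read the wrist's pose just before it. There is no depth.
A pose or a line that the arm cannot do raises bot.Unreachable and nothing moves.
- workorder.job_done(): hands the job in; it is judged then, once.
Trained networks look in the newest picture that a camera, given by its name, has taken for a name from the list of things; names that differ only in an ending like _2 or _b are one class to them, and where a whole thing is asked for, a point or a joint stands for the part that bears it (a point fixed in the world has none). Each returns a list of dicts, best first, with "p" (0 to 1); they miss things now and then, are a little off and sometimes report something else, mostly with a low value. They report only what shows in the picture. A call takes as long as a camera call.
- vision.search_frame(camera, query): "bbox" ([left, top, width, height] in pixels, round what is visible of it).
- vision.tip_of(camera, query): "centre" ([column, row] in pixels: a listed point, or the origin of a listed thing).
The state is a dict: "time": time; "qpos": joint angles; "joint_vel": joint speeds; "joint_torque": joint torques, N m; "ee_pos": TCP position; "orientation": TCP orientation; "contact_force": force on the tool from outside, world axes, zero at the start; "wrist_torque": the same for the moment, N m; "finger_gap": finger opening in m; "gripper_force": force on a finger pad.
Only numpy, scipy, OpenCV 4.12 (cv2) and the standard library are available. Lean on these libraries where they do the work, as an engineer would, in place of code of your own. Each camera call takes 0.05 s, during which the arm holds its last target. There are 200 camera calls.

TASK

The stud of the small timber frame on the bench leans in, so its corner with the plate is out of square. Pick up the aluminium assembly square, set it down flat inside that corner with its right-angled outer corner leading, and press it in firmly until one outer face sits flush against the plate and the other flush against the stud, which pushes the stud out to a true right angle. Finish while still holding the square pressed there, since the stud springs back when let go, and leave the other things on the bench where they are.

Things in the scene. Friction and masses are not known exactly. Their poses are not given: they have to be found in the camera images.
- square: bare aluminium assembly square, 0.35 kg, 20 mm high, flat on the bench: L of two legs 160 mm long outside, 22 wide, along +x and +y from the outer corner at (-75,-75,0) mm, plus a diagonal brace 14 mm wide along (1,-1,0) (fingers close on it along (1,1,0); 68 mm free to the inner angle). Origin under the brace's middle. Outer faces: y = -75 mm (goes to the stud), x = -75 mm (goes to the plate).
- square_corner (a point): where the square's two outer faces would meet, at (-75,-75,0) mm of the square, on its underside (in the air: the tip is notched 12 x 12 mm)
- plate: the plate: pine timber lying on the bench, bracketed down, immovable, 250 long, 45 wide, 45 mm high. Origin at bench height in the inner corner of plate and (trued) stud. Its inner face is the plane x = 0, timber from y = -70 to 180 mm; x points away from it, the way the stud should run. The inside of the corner, where the square goes (its x, y along the plate's x, y), is x > 0, y > 0.
- stud_end (a point): on the stud: top edge of its inner face at its free end, 45 mm above the bench. The stud is a pine timber 257 mm long, 38 mm wide, 45 mm high, its other end against the plate, where it turns on a vertical pivot at (0,-19) mm of the plate; the point is 260 mm along the stud from the pivot and 19 mm to its inner side.
- stud (a joint): stud's lean in rad: 0 = square to the plate, positive = leaning in towards the plate's +y. Starts at 0.08 to 0.16. The one-screw pivot rubs with 0.12 N m and a 3 N m/rad spring pulls to 0.12: pushing it square takes 0.48 N m, some 6 N along the plate at mid-leg of the square. No stop at 0: pushed much harder it can open past square.
- square_tip_stud (a point): outer end of the face that goes to the stud, at (85,-75,0) mm of the square
- square_tip_plate (a point): outer end of the face that goes to the plate, at (-75,85,0) mm of the square
- offcut: loose pine offcut, 70 x 45 x 40 mm high, on the bench beyond the open side of the frame corner; origin under its centre. Bystander.
- glue: white plastic glue bottle, 56 mm across, 170 mm tall, standing behind the stud (outside the corner); origin under its centre. Bystander.
- hammer: hammer with wooden handle, lying at the bench's right side. Bystander.
- tape: tape measure, yellow and black case 68 x 38 x 60 mm high, at the back left; origin under its centre. Bystander.
- pencil: flat red carpenter's pencil, 175 x 12 x 7 mm, lying near the robot on the left; origin under its centre, x along its length. Bystander.
- screws: open cardboard tray of screws, 100 x 110 x 35 mm high, at the back; origin under its centre. Bystander.

How it is judged:
By the outcome, as a careful person would: the job done as asked, in the order asked, and still so for the second after the job is handed in, while the arm keeps its last pose, push and grip.
It also fails if it takes over 40 s, if anything falls off the work surface, if the arm or the gripper's body presses on something with over 40 N, if the wrist force passes 120 N, or if a joint passes its speed limit or range.

## Working session

There is one attempt and no reset: what is moved stays moved. The work goes in short steps, each a Python script; the robot and the scene stay as the last script left them, time stands still between calls to the robot, and variables do not carry over. Pictures are saved under pics/ and viewed, at most 10 in all, crops included, and the job is handed in when it is done.

```bash
mkdir -p pics; cat > h.py <<'E'
import numpy as np, cv2
from station import bot, jaws, sense, vision, workorder
def K(im):
    f=200/np.tan(np.radians(im["fov_y"]/2)); return np.array([[f,0,im["cx"]],[0,f,im["cy"]],[0,0,1.]])
def pose(im,s=None):
    # camera-to-world R, origin
    if "rvec" in im:
        R=cv2.Rodrigues(np.array(im["rvec"],float))[0]; return R.T, -R.T@np.array(im["tvec"],float).ravel()
    H=np.array(im["hand_eye"]); T=np.eye(4); T[:3,:3]=np.array(s["orientation"]); T[:3,3]=s["ee_pos"]; W=T@H
    return W[:3,:3],W[:3,3]
def px2w(im,px,z,s=None):
    R,o=pose(im,s); d=R@np.linalg.inv(K(im))@np.array([px[0],px[1],1.]); return o+d*(z-o[2])/d[2]
def w2px(im,p,s=None):
    R,o=pose(im,s); c=K(im)@(R.T@(np.array(p)-o)); return c[:2]/c[2]
def save(im,n,crop=None,scale=1):
    f=im["frame"][:,:,::-1]
    if crop: f=f[crop[1]:crop[3],crop[0]:crop[2]]
    cv2.imwrite("pics/"+n,cv2.resize(f,None,fx=scale,fy=scale,interpolation=cv2.INTER_CUBIC))
E
python3 - <<'E'
from h import *
np.set_printoptions(precision=4,suppress=True)
H={"square":0,"square_corner":0,"plate":0,"stud_end":.045,"square_tip_stud":0,"square_tip_plate":0,"offcut":0,"glue":0,"screws":0,"tape":0}
for c in ("top","scene"):
    im=vision.get_image(c); save(im,c+"0.png"); print(c,pose(im)[1])
    for n,z in H.items():
        r=vision.tip_of(c,n)[:2]
        print(n,[(np.array(x["centre"]).round(1),round(x["p"],2),px2w(im,x["centre"],z)) for x in r])
print(sense()["time"])
E
```

```text
top [ 0.312  -0.0254  1.1989]
square [(array([211.9, 194.7]), 0.58, array([0.526 , 0.3256, 0.    ]))]
square_corner [(array([234.7, 222.4]), 0.6, array([0.449 , 0.2583, 0.    ]))]
plate [(array([395.2, 204.7]), 0.63, array([ 0.5001, -0.1819,  0.    ]))]
stud_end [(array([389.6, 113.6]), 0.64, array([ 0.7459, -0.1656,  0.045 ]))]
square_tip_stud [(array([240.8, 171.4]), 0.88, array([0.5927, 0.2477, 0.    ])), (array([502.5, 231.4]), 0.67, array([ 0.4284, -0.4693,  0.    ]))]
square_tip_plate [(array([174.9, 214.8]), 0.64, array([0.4692, 0.4253, 0.    ])), (array([240.4, 171.5]), 0.36, array([0.5924, 0.2488, 0.    ]))]
offcut [(array([363.9, 124.1]), 0.71, array([ 0.7315, -0.0977,  0.    ])), (array([225.1, 277.1]), 0.28, array([0.3013, 0.2775, 0.    ]))]
glue [(array([441.7, 168.8]), 0.65, array([ 0.6016, -0.3127,  0.    ]))]
screws [(array([271.6, 106.9]), 0.98, array([0.7832, 0.167 , 0.    ]))]
tape [(array([208.7, 127.5]), 0.74, array([0.7212, 0.3455, 0.    ])), (array([502. , 232.4]), 0.6, array([ 0.4257, -0.4678,  0.    ]))]
scene [ 1.5564 -0.2397  0.7643]
square [(array([421.5, 209.9]), 0.73, array([0.533 , 0.3233, 0.    ]))]
square_corner [(array([392.1, 196. ]), 0.78, array([0.4332, 0.2594, 0.    ]))]
plate [(array([270.8, 216.5]), 0.78, array([ 0.4689, -0.1616,  0.    ]))]
stud_end [(array([280.8, 265.4]), 0.62, array([ 0.7546, -0.1661,  0.045 ]))]
square_tip_stud [(array([404. , 224.6]), 0.83, array([0.5972, 0.2371, 0.    ]))]
square_tip_plate [(array([442.7, 194.8]), 0.76, array([0.4618, 0.4326, 0.    ]))]
offcut [(array([306. , 272.2]), 0.71, array([ 0.7449, -0.0992, -0.    ]))]
glue [(array([227.8, 246.8]), 0.81, array([ 0.5942, -0.3003,  0.    ])), (array([405.2, 224.5]), 0.51, array([0.5975, 0.241 , 0.    ]))]
screws [(array([406.6, 268.9]), 0.93, array([0.788 , 0.1683, 0.    ]))]
tape [(array([455.5, 242.9]), 0.93, array([0.7128, 0.3502, 0.    ]))]
1.1
```

View pics/top0.png

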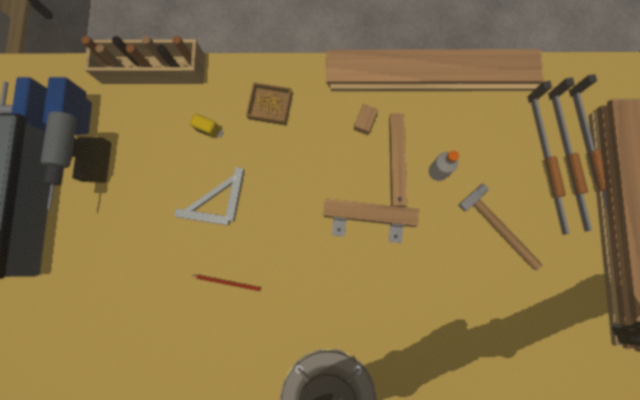

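View pics/scene0.png

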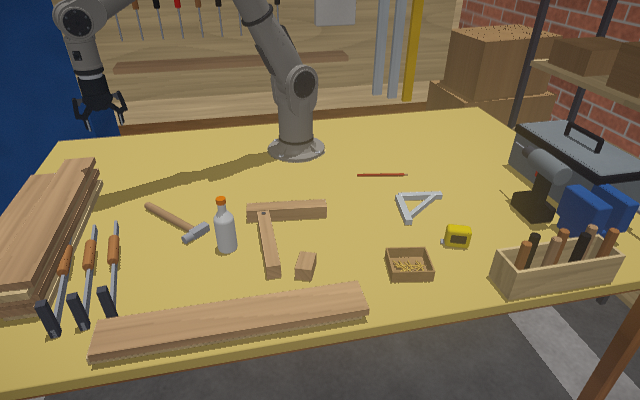

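The top view shows the square at about (232,222), with its tips at (240,170) and (178,213). The plate runs (325,208)–(418,216), with the stud going up from (398,205) to (397,114), and the offcut is at (366,119). The square's pose already nearly matches the corner. Next I'll look at both from close up with the wrist camera.

```bash
cat >> h.py <<'E'
def down(a): # a: yaw (rad) of closing axis
    y=np.array([np.cos(a),np.sin(a),0]); z=np.array([0,0,-1.]); return np.stack([np.cross(y,z),y,z],1)
E
python3 - <<'E'
from h import *
np.set_printoptions(precision=4,suppress=True)
a=np.radians(40)
print(np.array(sense()["orientation"]))
for k in (a,a+np.pi):
    for p in ([.53,-.1,.33],[.52,.32,.33]):
        print(bot.solve_ik(p,down(k)))
a0=a
best=min((a,a+np.pi),key=lambda k: 1e9 if bot.solve_ik([.53,-.1,.33],down(k)) is None else abs(bot.solve_ik([.53,-.1,.33],down(k))[6]))
import pickle
for n,p in (("frame",[.56,-.10,.36]),("sq",[.52,.32,.33])):
    bot.reach(p,down(best)); bot.dwell(.3)
    s=sense(); im=vision.get_image("wrist"); save(im,f"w_{n}.png"); pickle.dump((s,im),open(n+".pkl","wb"))
    print(n,s["time"],np.array(s["ee_pos"]),pose(im,s)[1],pose(im,s)[0][:,2])
    for q,z in {"square":0,"square_corner":0,"plate":0,"stud_end":.045,"square_tip_stud":0,"square_tip_plate":0,"offcut":0}.items():
        print(q,[(np.array(x["centre"]).round(1),round(x["p"],2),px2w(im,x["centre"],z,s)) for x in vision.tip_of("wrist",q)[:1]])
E
```

```text
[[ 0.9445  0.3286  0.    ]
 [ 0.3286 -0.9445  0.    ]
 [ 0.      0.     -1.    ]]
[ 34.5499  13.0575 -35.9581  98.5239   8.0647  71.0195  36.6637]
[  7.6039  29.9802 -65.4676  88.1952  27.5258  79.6247 -19.9726]
[  14.7439   10.4861  -12.361    99.7645    2.3761   70.0032 -138.2298]
[ -85.2046   32.9082   73.5264   94.1463  -32.2349   77.6219 -146.9102]
frame 3.7083 [ 0.56   -0.1003  0.3599] [ 0.5141 -0.0451  0.503 ] [ 0.183  -0.2193 -0.9583]
square []
square_corner [(array([578.7,  98.5]), 0.55, array([0.784 , 0.1707, 0.    ]))]
plate []
stud_end [(array([396.6, 272.8]), 0.73, array([ 0.7519, -0.165 ,  0.045 ]))]
square_tip_stud []
square_tip_plate []
offcut [(array([412.3, 226.4]), 0.92, array([ 0.7403, -0.1057,  0.    ]))]
sq 5.9667 [0.5204 0.3193 0.33  ] [0.4746 0.3747 0.4731] [ 0.1832 -0.2196 -0.9582]
square [(array([326.8, 147.6]), 0.77, array([0.524, 0.325, 0.   ]))]
square_corner [(array([246.2, 144.9]), 0.83, array([0.4404, 0.2598, 0.    ]))]
plate []
stud_end []
square_tip_stud [(array([325.2, 228.8]), 0.97, array([0.5959, 0.2361, 0.    ]))]
square_tip_plate [(array([340.2,  58. ]), 0.86, array([0.4656, 0.4198, 0.    ]))]
offcut []
```

View pics/w_frame.png

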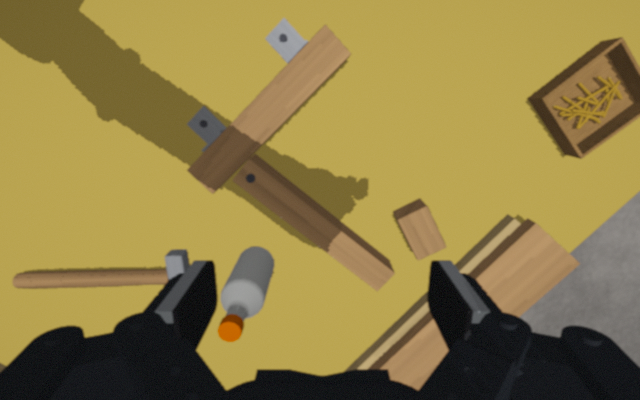

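View pics/w_sq.png

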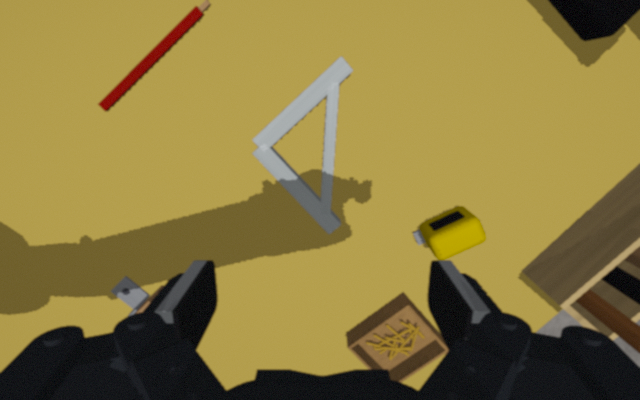

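The frame view shows the plate from about (205,180) to (340,35). The stud runs from (240,150) to (390,275), and the offcut is at (420,228). In the second view the square's corner is at about (257,145), with tips at (330,230) and (345,62), which matches the given sizes. I'll zoom in on the plate to measure its yaw accurately.

```bash
python3 - <<'E'
from h import *
import pickle
s,im=pickle.load(open("frame.pkl","rb")); save(im,"crop1.png",(180,10,400,205),3)
E
```

```text
(no output)
```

View pics/crop1.png

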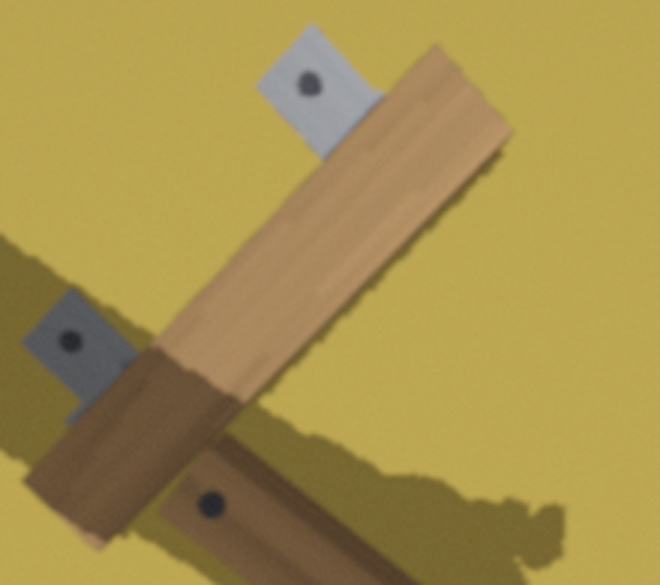

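```bash
cat > fit.py <<'E'
from h import *
import pickle
from scipy.optimize import least_squares
np.set_printoptions(precision=4,suppress=True)
s,im=pickle.load(open("frame.pkl","rb"))
px=np.array([(437,45),(512,130),(25,480)])/3+np.array([180,10])-1/3
loc=np.array([(-.045,.18),(0,.18),(-.045,-.07)])
def P(v,l): c,t=np.cos(v[2]),np.sin(v[2]); return np.array(l)@np.array([[c,t],[-t,c]])+v[:2]
W=np.array([px2w(im,p,.045,s)[:2] for p in px])
v=least_squares(lambda v:(P(v,loc)-W).ravel(),[.5,-.18,-.1]).x
print(W,v,np.degrees(v[2]),"res mm",(P(v,loc)-W)*1e3)
# refine by edge search across outer & inner edges of top face
g=cv2.cvtColor(cv2.GaussianBlur(im["frame"],(3,3),0.7),cv2.COLOR_RGB2LAB).astype(np.float32)
def edge(x,ys,half=.006):
    out=[]
    for y in ys:
        o=np.linspace(-half,half,61); q=np.array([w2px(im,[*P(v,[x+d,y]),.045],s) for d in o],np.float32)
        pr=cv2.remap(g,q[:,0][None],q[:,1][None],cv2.INTER_LINEAR)[0]
        gr=np.linalg.norm(np.gradient(pr,axis=0),axis=1); out.append(o[gr.argmax()]*1e3)
    return np.array(out)
ys=np.arange(.06,.18,.01); 
for x,yy in ((0,ys),(-.045,np.array([.03,.04,.05,.06,.07,.135,.14,.15,.16,.17]))):
    e=edge(x,yy); print(x,e,"slope deg",np.degrees(np.polyfit(yy,e/1e3,1)[0]))
st=np.array([.752,-.165])-v[:2]; c,t=np.cos(v[2]),np.sin(v[2]); st=np.array([c*st[0]+t*st[1],-t*st[0]+c*st[1]])
print("stud_end in plate",st,"lean",np.arctan2(st[1]+.019,st[0])-np.arctan2(19,260))
SL=np.array([(-75,-75),(85,-75),(-75,85),(0,0)])/1e3
SW=np.array([[.4404,.2598],[.5959,.2361],[.4656,.4198],[.524,.325]])
u=least_squares(lambda v:(P(v,SL)-SW).ravel(),[.5,.3,-.1]).x; print("square",u,np.degrees(u[2]),(P(u,SL)-SW)*1e3)
E
python3 fit.py
```

```text
[[ 0.4684  0.0151]
 [ 0.5109  0.0107]
 [ 0.4422 -0.2305]] [ 0.4938 -0.1675 -0.1027] -5.882239667806403 res mm [[-0.9687  1.1024]
 [ 1.3564  0.8795]
 [-0.3877 -1.9819]]
0 [ 2.4  2.6  2.2  2.4  3.   2.8  2.6 -1.   2.6  3.   3.4  2.8] slope deg 0.1202009360414312
-0.045 [-1.4 -0.8 -0.6 -1.4 -1.2 -0.8 -1.2 -1.  -0.4 -1. ] slope deg 0.11093226228354086
stud_end in plate [0.2566 0.029 ] lean 0.11183428867998647
square [ 0.5251  0.3236 -0.1595] -9.140179113928081 [[-1.2615  1.7034]
 [ 1.2069 -0.0126]
 [-1.0454 -0.3281]
 [ 1.1    -1.3627]]
```

Plate origin is about (0.494, -0.167) with yaw about -6.0°. The stud leans about 0.11 rad, and the square is at (0.525, 0.324) with yaw -9.1°. All of this agrees with the given sizes, so I'll grasp the brace, lift, and check the square in the hand.

```bash
python3 - <<'E'
from h import *
import pickle
np.set_printoptions(precision=4,suppress=True)
u=[.5251,.3236]; a=np.radians(45-9.1)
jaws.grip(.05,60)
bot.reach([*u,.07],down(a)); bot.servo_line([*u,.004],speed=.1)
print("f",np.array(sense()["contact_force"]),sense()["time"])
jaws.grip(0.0,80); s=sense(); print(s["finger_gap"],s["gripper_force"],np.array(s["ee_pos"]),np.array(s["contact_force"]))
bot.servo_line([*u,.10],speed=.12); bot.dwell(.2)
s=sense(); im=vision.get_image("wrist"); save(im,"held.png"); pickle.dump((s,im),open("held.pkl","wb"))
print(s["time"],s["finger_gap"],np.array(s["ee_pos"]),np.array(s["contact_force"]))
for q in ("square","square_corner","square_tip_stud","square_tip_plate"):
    print(q,[(np.array(x["centre"]).round(1),round(x["p"],2),px2w(im,x["centre"],.096,s)) for x in vision.tip_of("wrist",q)[:1]])
print(bot.solve_ik([.58,-.06,.1],down(np.radians(39))),s["qpos"])
E
```

```text
f [-0.4286  0.6703 -0.6231] 8.6333
0.012018733558328774 80.05009174346924 [0.5258 0.324  0.005 ] [-0.7528 -1.04    6.0431]
10.2083 0.011603490108220966 [0.5247 0.3233 0.0991] [ 0.2287  0.0381 -2.0616]
square [(array([319.8, 252.6]), 0.59, array([0.522 , 0.3259, 0.096 ]))]
square_corner [(array([ 87.8, 259.2]), 0.98, array([0.4399, 0.2624, 0.096 ]))]
square_tip_stud []
square_tip_plate []
[ 31.9473  34.3325 -42.9984 106.0853  29.5244  51.3076  13.8548] [ -6.9675  36.9713 -42.2504 101.4481  30.1443  53.5648 -26.0941]
```

View pics/held.png

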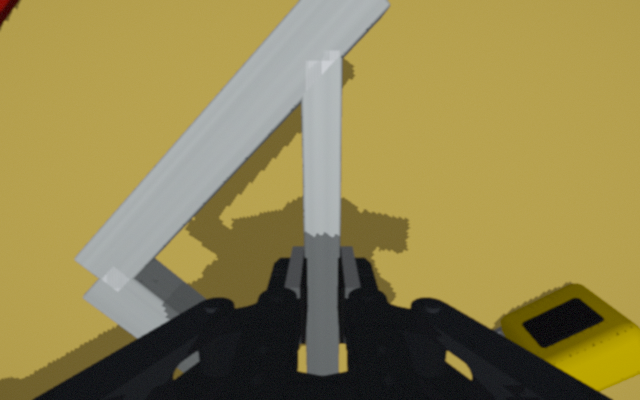

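The square is held well: the brace is vertical and centred at column 321 between the pads, and the notched corner is at (88,265), about 1–2 mm from the prediction. Next I'll carry it over and set it down inside the corner, clear of both timbers.

```bash
cat >> h.py <<'E'
YAW=np.radians(-6.0); O=np.array([.494,-.1675])
Rp=np.array([[np.cos(YAW),-np.sin(YAW)],[np.sin(YAW),np.cos(YAW)]])
def sq(cx,cy,z): # TCP for square corner at (cx,cy) mm in plate frame
    return [*(O+Rp@(np.array([cx+75,cy+75])/1e3)),z]
def force(f0=np.zeros(3)):
    s=sense(); f=np.array(s["contact_force"])-f0; return np.array([*(Rp.T@f[:2]),f[2]]),s
E
python3 - <<'E'
from h import *
import pickle
np.set_printoptions(precision=3,suppress=True)
D=down(YAW+np.pi/4)
bot.reach(sq(18,40,.10),D); bot.dwell(.3); f,s=force(); print("free",f,s["time"],s["wrist_torque"])
bot.servo_line(sq(18,40,.012),speed=.1); print(force()[0])
for z in (.005,.0042,.0035,.0028):
    bot.servo_line(sq(18,40,z),speed=.02); f,s=force(); print(z,f,np.array(s["ee_pos"])[2])
    if f[2]>2: break
im=vision.get_image("wrist"); save(im,"placed.png"); pickle.dump((s,im),open("placed.pkl","wb"))
c=Rp.T@(np.array(s["ee_pos"])[:2]-O); print(c*1e3,s["time"],s["wrist_torque"])
for cam in ("top","scene"):
    im=vision.get_image(cam)
    if cam=="top": save(im,"top1.png",(300,80,450,240),3)
    for q,z in {"square_corner":0,"square_tip_stud":0,"square_tip_plate":0,"stud_end":.045}.items():
        print(cam,q,[(round(x["p"],2),Rp.T@(px2w(im,x["centre"],z)[:2]-O)*1e3) for x in vision.tip_of(cam,q)[:1]])
E
```

```text
free [-0.098  1.151 -3.641] 12.2167 [ 0.067 -0.079  0.028]
[-0.932 -0.136 -3.617]
0.005 [ 0.458  0.073 -2.258] 0.005064165625675864
0.0042 [-1.992 -1.356  5.753] 0.005017718648091533
[ 93.089 114.872] 14.0 [-0.142  0.612  0.054]
top square_corner [(0.9, array([25.718, 35.534]))]
top square_tip_stud []
top square_tip_plate [(0.94, array([ 19.159, 207.197]))]
top stud_end [(0.88, array([263.54 ,  26.596]))]
scene square_corner [(0.82, array([ 3.976, 35.694]))]
scene square_tip_stud [(0.57, array([166.968,  36.822]))]
scene square_tip_plate [(0.84, array([ 24.005, 209.302]))]
scene stud_end [(0.76, array([259.383,  24.826]))]
```

View pics/placed.png

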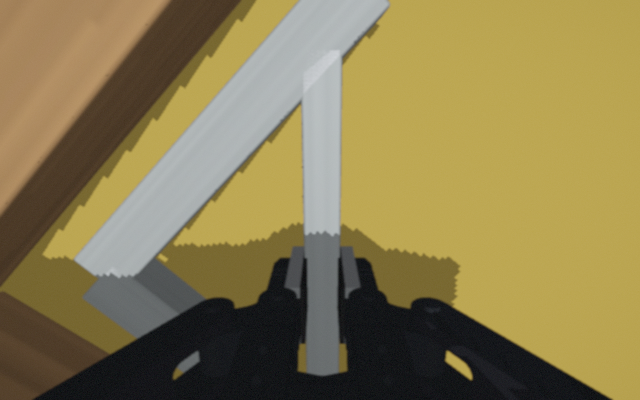

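The placed view shows the square flat in the corner. Its plate face runs (78,260)–(300,0), about parallel to the plate's foot (0,290)–(255,0), with a clear gap and the stud at lower left still untouched. Now I'll press against the plate.

```bash
python3 - <<'E'
from h import *
np.set_printoptions(precision=2,suppress=True)
def show(t):
    f,s=force(np.zeros(3)); c=Rp.T@(np.array(s["ee_pos"])[:2]-O)*1e3-75; R=np.array(s["orientation"])
    print(t,"F",f,"M",np.array(s["wrist_torque"]),"c",c,"yaw",np.degrees(np.arctan2(R[1,1],R[0,1]))-45,round(s["time"],2)); return f
z=.0045
bot.servo_line(sq(18,40,z),speed=.02); show("z")
bot.servo_line(sq(6,40,z),speed=.04); show(6)
x=6
while x>-8:
    x-=1; bot.servo_line(sq(x,40,z),speed=.02); f=show(x)
    if f[0]>12: break
E
```

```text
z F [-2.55 -1.6   5.56] M [-0.13  0.53 -0.03] c [18.1 39.9] yaw -6.007775254205804 14.8
6 F [-0.62  0.14  6.77] M [ 0.11 -0.02  0.05] c [ 6.09 40.44] yaw -5.977665098407968 15.25
5 F [2.22 1.39 4.36] M [ 0.11 -0.53  0.07] c [ 5.74 40.39] yaw -5.989943980484902 15.5
4 F [3.66 1.09 4.97] M [ 0.05 -1.    0.09] c [ 5.03 40.35] yaw -5.992545804679118 15.75
3 F [4.37 0.44 4.94] M [ 0.04 -1.03  0.08] c [ 4.03 40.25] yaw -5.996273362092069 16.0
2 F [4.44 1.06 5.25] M [ 0.04 -0.98  0.08] c [ 3.06 40.19] yaw -5.9982423914712015 16.25
1 F [4.87 0.61 5.77] M [ 0.03 -1.01  0.08] c [ 2.03 40.1 ] yaw -5.999937822297355 16.5
0 F [4.8  0.72 5.51] M [ 0.01 -1.    0.11] c [ 1.06 40.05] yaw -6.005468885414466 16.75
-1 F [5.82 0.08 6.1 ] M [-0.04 -1.02  0.09] c [ 0.06 40.02] yaw -6.007241094934599 17.0
-2 F [ 6.58 -0.74  3.35] M [-0.24 -1.36 -0.09] c [-0.38 39.66] yaw -6.054654200560698 17.25
-3 F [ 9.86 -0.62  1.57] M [-0.37 -1.87 -0.13] c [-0.52 39.44] yaw -6.086233939447922 17.5
-4 F [11.91 -0.4  -0.96] M [-0.36 -2.45 -0.14] c [-0.5  39.48] yaw -6.088918612102631 17.75
-5 F [13.3  -0.31 -2.15] M [-0.42 -2.96 -0.22] c [-0.5  39.51] yaw -6.0931946915986614 18.0
```

```bash
python3 - <<'E'
from h import *
import pickle
np.set_printoptions(precision=2,suppress=True)
def show(t):
    f,s=force(); c=Rp.T@(np.array(s["ee_pos"])[:2]-O)*1e3-75; R=np.array(s["orientation"])
    print(t,"F",f,"M",np.array(s["wrist_torque"]),"c",c,"yaw %.2f t %.2f"%(np.degrees(np.arctan2(R[1,1],R[0,1]))-45,s["time"])); return f
z=.0042; x=-4
bot.servo_line(sq(x,26,z),speed=.04); show(26)
bot.servo_line(sq(x,12,z),speed=.04); show(12)
bot.servo_line(sq(x,5,z),speed=.03); f=show(5)
y=5
while y>-7:
    y-=1; bot.servo_line(sq(x,y,z),speed=.02); f=show(y)
    if f[1]>17: break
im=vision.get_image("top"); s=sense(); pickle.dump(im,open("top2.pkl","wb")); save(im,"top2.png",(300,90,450,240),4)
print([(q["p"],Rp.T@(px2w(im,q["centre"],.045)[:2]-O)*1e3) for q in vision.tip_of("top","stud_end")])
im=vision.get_image("scene");print([(q["p"],Rp.T@(px2w(im,q["centre"],.045)[:2]-O)*1e3) for q in vision.tip_of("scene","stud_end")]); save(im,"scene2.png",(230,180,350,290),5)
E
```

```text
26 F [10.99  4.7  -1.32] M [ 0.77 -2.37 -0.25] c [-0.57 28.43] yaw -5.99 t 18.50
12 F [10.51  5.61 -0.37] M [ 0.95 -2.36 -0.25] c [-0.56 14.83] yaw -5.97 t 19.00
5 F [ 9.91  7.11 -0.27] M [ 1.24 -2.37 -0.29] c [-0.61  8.64] yaw -5.95 t 19.38
4 F [ 9.86  8.88 -0.83] M [ 1.52 -2.36 -0.3 ] c [-0.6  8.3] yaw -5.91 t 19.63
3 F [10.63  8.4  -0.53] M [ 1.63 -2.34 -0.32] c [-0.58  7.56] yaw -5.91 t 19.88
2 F [10.82  9.48  0.09] M [ 1.64 -2.38 -0.32] c [-0.61  6.62] yaw -5.90 t 20.13
1 F [11.88  8.96  0.17] M [ 1.68 -2.32 -0.34] c [-0.63  5.67] yaw -5.90 t 20.38
0 F [11.14  9.08 -0.54] M [ 1.63 -2.3  -0.32] c [-0.59  4.68] yaw -5.90 t 20.63
-1 F [10.69  9.56 -0.06] M [ 1.71 -2.37 -0.3 ] c [-0.61  3.74] yaw -5.90 t 20.88
-2 F [ 9.58  9.31 -0.54] M [ 1.72 -2.38 -0.31] c [-0.59  2.76] yaw -5.90 t 21.13
-3 F [10.23  9.01 -0.53] M [ 1.69 -2.31 -0.33] c [-0.61  1.79] yaw -5.89 t 21.38
-4 F [10.33  9.54  0.41] M [ 1.73 -2.32 -0.3 ] c [-0.61  0.88] yaw -5.89 t 21.63
-5 F [10.48  9.25 -1.23] M [ 1.74 -2.33 -0.26] c [-0.61 -0.09] yaw -5.89 t 21.88
-6 F [10.44  9.38 -0.39] M [ 1.81 -2.3  -0.31] c [-0.63 -1.08] yaw -5.89 t 22.13
-7 F [11.21  9.89 -1.1 ] M [ 1.86 -2.3  -0.36] c [-0.61 -1.66] yaw -5.87 t 22.38
[(0.63, array([250.91,   0.25])), (0.62, array([60.08, 75.41]))]
[(0.93, array([248.38,  -3.93])), (0.66, array([  35.79, -280.69]))]
```

View pics/top2.png

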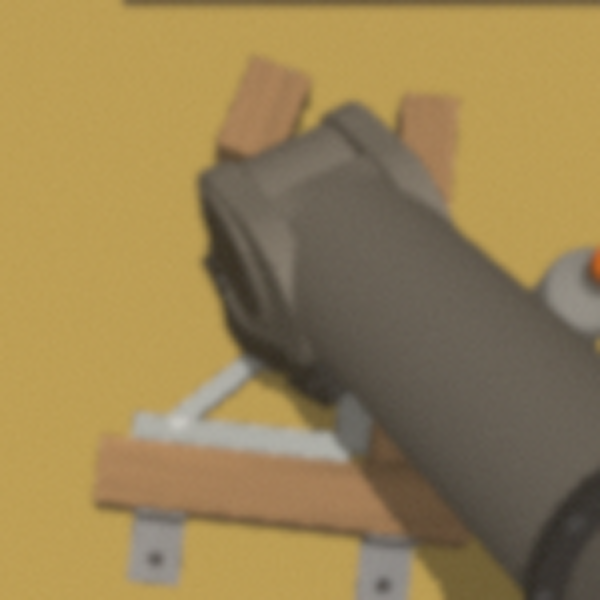

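The top crop shows the plate leg lying along the plate's inner face and the stud's end at (430,100), opened out. The offcut at (265,105) and the bottle haven't moved. The force is only now starting to rise, so I'll keep pressing until it climbs steeply.

```bash
cat >> h.py <<'E'
def show(t):
    f,s=force(); c=Rp.T@(np.array(s["ee_pos"])[:2]-O)*1e3-75; R=np.array(s["orientation"])
    print(t,"F",f,"M",np.array(s["wrist_torque"]),"c",c,"yaw %.2f t %.2f"%(np.degrees(np.arctan2(R[1,1],R[0,1]))-45,s["time"])); return f
E
python3 - <<'E'
from h import *
np.set_printoptions(precision=2,suppress=True)
y=-7
while y>-14:
    y-=1; bot.servo_line(sq(-4,y,.0042),speed=.02); f=show(y)
    if f[1]>19: break
for cam in ("top","scene"):
    im=vision.get_image(cam);print(cam,[(q["p"],Rp.T@(px2w(im,q["centre"],.045)[:2]-O)*1e3) for q in vision.tip_of(cam,"stud_end")[:1]])
    save(im,cam+"3.png",*(((300,90,450,240),4) if cam=="top" else ((235,185,345,285),6)))
E
```

```text
-8 F [10.4  12.94 -0.74] M [ 2.33 -2.38 -0.36] c [-0.64 -1.71] yaw -5.84 t 22.83
-9 F [10.45 14.04 -2.08] M [ 2.7  -2.47 -0.4 ] c [-0.59 -1.75] yaw -5.81 t 23.08
-10 F [10.39 16.23 -2.23] M [ 3.05 -2.49 -0.39] c [-0.62 -1.81] yaw -5.77 t 23.33
-11 F [ 9.92 17.48 -1.66] M [ 3.47 -2.48 -0.45] c [-0.6  -1.79] yaw -5.74 t 23.58
-12 F [ 9.72 20.03 -2.4 ] M [ 3.87 -2.51 -0.44] c [-0.62 -1.82] yaw -5.70 t 23.83
top [(0.65, array([258.98,  -2.09]))]
scene [(0.69, array([254.41,  -4.98]))]
```

View pics/scene3.png

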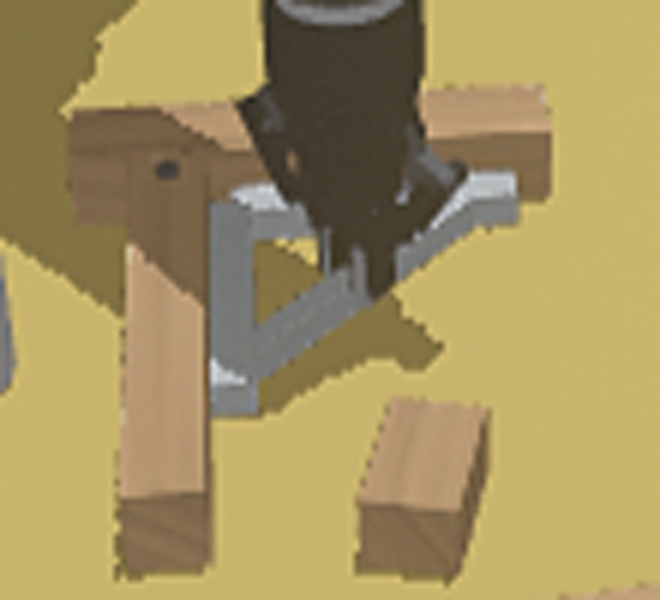

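The scene crop shows the square seated in the corner, with its leg along the stud's inner face (207,200–390) and the other leg against the plate. The stop is hard: the position stays at -1.8 mm while the force climbs. I'll press a bit more on the plate and bench sides and check the fit with the wrist camera.

```bash
python3 - <<'E'
from h import *
import pickle
np.set_printoptions(precision=3,suppress=True)
bot.servo_line(sq(-6.5,-12,.0036),speed=.02); bot.dwell(.3); show("p")
s=sense(); print("z",s["ee_pos"][2],"tilt",np.array(s["orientation"])[:,2],"gap",s["finger_gap"],s["time"])
im=vision.get_image("wrist"); pickle.dump((s,im),open("fin.pkl","wb")); save(im,"fin.png",(0,0,400,300),2)
E
```

```text
p F [14.201 20.026 -2.566] M [ 3.686 -3.465 -0.465] c [-0.595 -1.838] yaw -5.71 t 24.61
z 0.0055743690080342495 tilt [ 0.014  0.013 -1.   ] gap 0.011872801185796873 24.6083
```

View pics/fin.png

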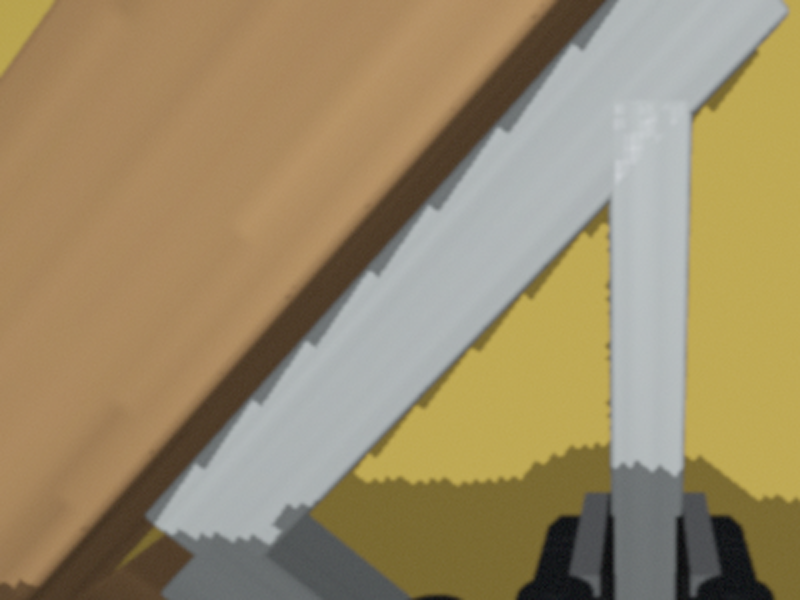

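```bash
python3 - <<'E'
from h import *
import pickle
s,im=pickle.load(open("fin.pkl","rb"))
def line(ch_pts,z,thr=None,bgr=None):
    W=[px2w(im,p,z,s)[:2] for p in ch_pts]; d=W[0]-W[-1]; return np.degrees(np.arctan2(d[1],d[0]))-90
g=cv2.GaussianBlur(cv2.cvtColor(im["frame"],cv2.COLOR_RGB2GRAY),(0,0),1).astype(float)
def track(p,q,sgn,n=40,half=6):
    p,q=np.array(p,float),np.array(q,float); t=(q-p)/np.linalg.norm(q-p); nn=np.array([-t[1],t[0]]); o=np.linspace(-half,half,61); out=[]
    for k in np.linspace(.05,.95,n):
        c=(p+k*(q-p))+o[:,None]*nn; pr=cv2.remap(g.astype(np.float32),c[:,0].astype(np.float32)[None],c[:,1].astype(np.float32)[None],1)[0]
        out.append(c[np.abs(np.gradient(pr)).argmax()])
    return np.array(out)
def yaw(pts,z):
    W=np.array([px2w(im,p,z,s)[:2] for p in pts],np.float32); v=cv2.fitLine(W,cv2.DIST_HUBER,0,.001,.001).ravel(); c=Rp.T@(v[2:]-O)*1e3
    v=v*np.sign(v[1]); return round(float(np.degrees(np.arctan2(v[1],v[0]))-90),2),c
print("plate top edge",yaw(track((277,0),(14,295),1),.045))
print("sq inner edge of plate leg",yaw(track((348,58),(180,236),1),.02))
print("sq brace R",yaw(track((345,80),(342,220),1),.02)," minus45")
print("sq outer edge",yaw(track((306,2),(77,257),1,half=3),.02))
im=vision.get_image("scene")
for q in ("square_corner","square_tip_stud","square_tip_plate"):
    print(q,[(round(r["p"],2),Rp.T@(px2w(im,r["centre"],0)[:2]-O)*1e3) for r in vision.tip_of("scene",q)[:1]])
g=cv2.GaussianBlur(cv2.cvtColor(im["frame"],cv2.COLOR_RGB2GRAY),(0,0),.7).astype(float)
s=None
A=np.array([235,185])
print("stud outer top edge",yaw(track(A+np.array([128,260])/6,A+np.array([120,490])/6,1,half=2),.045)[0])
print("stud inner top edge",yaw(track(A+np.array([207,300])/6,A+np.array([210,490])/6,1,half=2),.045)[0])
f,s=force(); print(f,s["time"])
E
```

```text
plate top edge (-6.19, array([-1.38218849, 70.5615425 ]))
sq inner edge of plate leg (-5.91, array([20.40900619, 92.75534195]))
sq brace R (38.84, array([ 44.04853634, 113.2743661 ]))  minus45
sq outer edge (-6.28, array([ 0.2892122 , 83.59011507]))
square_corner [(0.78, array([-12.42951285,  -2.88557867]))]
square_tip_stud [(0.97, array([162.71575992,  -0.3279612 ]))]
square_tip_plate [(0.95, array([  1.82782792, 172.55225687]))]
stud outer top edge 83.35
stud inner top edge 85.1
[14.84488893 20.313517   -3.10427568] 24.8583
```

The wrist view shows the leg's outer edge on the plate face with no gap: square yaw is about -6.0±0.2° against -6.2° for the plate. The press has tilted the hand by about 1°, so I'll trim that out to keep the square flat while holding the push.

```bash
python3 - <<'E'
from h import *
import pickle
from scipy.spatial.transform import Rotation as Ro
np.set_printoptions(precision=4,suppress=True)
s,_=pickle.load(open("placed.pkl","rb")); D=down(YAW+np.pi/4)
print("tilt at set-down",np.array(s["orientation"])[:,2], "z", s["ee_pos"][2])
C=D
for z in (.0036,.0030):
    s=sense(); e=Ro.from_matrix(np.array(s["orientation"])@D.T).as_rotvec(); e[2]*=.5
    print("err deg",np.degrees(e))
    C=Ro.from_rotvec(-e).as_matrix()@C
    bot.servo_line(sq(-6.5,-12,z),C,speed=.01); bot.dwell(.3); show("trim")
    s=sense(); print("tilt",np.array(s["orientation"])[:,2],"z",s["ee_pos"][2])
E
```

```text
tilt at set-down [ 0.0001 -0.0007 -1.    ] z 0.005017718648091533
err deg [ 0.718  -0.7998  0.1453]
trim F [15.4256 18.6597 -3.3911] M [ 3.872  -3.7562 -0.3298] c [-0.6752 -1.9134] yaw -5.85 t 25.41
tilt [ 0.      0.0001 -1.    ] z 0.005344046404674129
err deg [ 0.008  -0.0012  0.0745]
trim F [13.4039 19.3941 -1.3379] M [ 3.7853 -3.4635 -0.2971] c [-0.6732 -1.9532] yaw -5.92 t 25.96
tilt [-0.     -0.0003 -1.    ] z 0.005019426203654618
```

```bash
python3 - <<'E'
from h import *
np.set_printoptions(precision=2,suppress=True)
bot.dwell(.5); show("end")
for cam in ("top","scene"):
    im=vision.get_image(cam)
    for n,z in (("stud_end",.045),("offcut",0)):
        print(cam,n,[Rp.T@(px2w(im,q["centre"],z)[:2]-O)*1e3 for q in vision.tip_of(cam,n)[:1]])
print(workorder.job_done())
E
```

```text
end F [13.51 18.93 -1.1 ] M [ 3.79 -3.49 -0.33] c [-0.66 -1.9 ] yaw -5.91 t 26.46
top stud_end [array([264.16,  -1.66])]
top offcut [array([233.82,  95.54])]
scene stud_end [array([259.69,  -1.69])]
scene offcut [array([240.08,  90.28])]
the job is handed in; nothing more can be done
None
```

I handed the job in at 26.5 s of the 40 s: the square is still held flat in the corner, pressed about 13 N towards the plate and 19 N towards the stud, and the stud measures square to within my measuring error (roughly half a degree); I touched nothing else on the bench.

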